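Unscrew the gear unit's cover cap and put it in the free parts tray

TASK

Unscrew the cover cap from the neck of the geared motor (ordinary right-hand thread, so anticlockwise seen from above; it takes several turns with a fresh grip each time) and lift it clear. Then set it down, do not drop it, in the empty one of the two parts trays, flat on the tray's floor with its grip bar upwards, and let go. Leave the bottle, the contactor, the solder spool and the gear wheel in the other tray standing where they are.

Things in the scene. Friction and masses are not known exactly. Their poses are not given: they have to be found in the camera images.
- gearmotor: Grey geared motor, fixed. Origin on the bench, on the cap's vertical axis. Gearbox 120 (x) by 110 mm (y), top at 88 mm, on a flange 150 by 130 mm; its boss (radius 34 mm, top at 95 mm) is the cap's seat. Motor (110 mm thick, top at 115 mm) along +x out to 230 mm; terminal box on it, x 115 to 185 mm, y -30 to 30 mm, top at 139 mm.
- neck_top (a point): Top centre of the neck under the cap, 125 mm above the bench; axes as the gearmotor's. Radius 24 mm over its external right-hand thread. Turned anticlockwise (from above) the cap rises 3.8 mm per radian (24 mm per turn); about 4.5 rad from its seat it is free, and until then it cannot be pulled off. Turning it up to 5.3 rad in all does no harm.
- cap: Aluminium cover cap, 0.15 to 0.31 kg, screwed fully down, hand-loose, at the start. Origin: centre of its lower rim; z up. Ribbed round skirt 62 mm in diameter, 37 mm high (hollow below, 32 mm deep); on top a straight grip bar 56 mm long along the cap's x, 22 mm wide along y, from 37 to 67 mm above the origin. Lifted 35 mm above its seat it is clear of the neck.
- cap_bar (a point): Point on the cap's axis in its grip bar, 54 mm above the cap's origin, 13 mm below the bar's top and 17 mm above the skirt's top face; axes as the cap's.
- tray_empty: The empty grey parts tray, fixed: open square box 104 by 104 mm outside, 34 mm high, walls and floor 4 mm. Origin: centre of its underside, on the bench; sides along its x and y. It looks just like the other tray but has nothing in it.
- tray_taken: The other, identical parts tray, fixed, in which the gear wheel lies. Origin: centre of its underside.
- gear: Steel gear wheel lying flat in the other tray: 70 mm in diameter, 18 mm thick, hub 32 mm across and 30 mm high. Origin: centre of its underside. Bystander, loose.
- bottle: Plain upright plastic bottle, 60 mm in diameter, 185 mm high. Origin: centre of its underside. Bystander, loose.
- contactor: Contactor, a stepped black and grey block 62 by 46 mm, 90 mm high. Origin: centre of its underside. Bystander, loose.
- spool: Reel of solder standing on end, 62 mm in diameter, 64 mm high. Origin: centre of its underside. Bystander, loose.
Things that resemble listed ones, but are neither listed nor needed, are in the scene too. What is shaped like the tray_empty but brown or yellow is not meant.

How it is judged:
By the outcome, as a careful person would: the job done as asked, in the order asked, and still so for the second after the job is handed in, with the robot touching nothing.
It also fails if it takes over 67 s, if anything falls off the work surface, if the arm or the gripper's body presses on something with over 40 N, if the wrist force passes 120 N, or if a joint passes its speed limit or range.

ROBOT

A 6-joint arm with a two-finger parallel gripper is mounted at the origin on the work surface. World frame = base frame: x ahead of the robot, y to its left, z up, the work surface at z = 0. Lengths are in m, angles in degrees, forces in N, time in s.
With the tool pointing down it reaches from about 0.3 to 0.75 m from the base axis. Payload 8.5 kg.
Tool frame: the origin (TCP) lies on the centre line of the jaws, within the pads' length; the fingertips stand 17 mm ahead of it and the grasp point (between the pads) lies 2 mm behind it (env.tip_extent is the distance from the TCP to the fingertips, in m); z points along the fingers, y is the direction in which the jaws open and shut (so a half turn about z gives the same grasp; the last joint's range is limited). The gripper opens to 85 mm and grips with 20 to 120 N. Pads are 22 mm wide; open, the fingers measure 114 mm over their backs; the gripper's body (76 mm by 85 mm) begins 54 mm behind the grasp point. The pads swing forward as they close: fully open they stand 13 mm farther back than shut.
Start: joints at [61.862, 21.807, 74.336, -0, 83.858, -12.336], TCP at [0.15, 0.529, 0.248] pointing down, gripper open.
Joint ranges: [-178.18, 178.18], [-50.72, 133.34], [12.68, 142.11], [-81.47, 261.47], [9.98, 163.14], [-165.26, 165.26]. Speed limits (degrees/s): [136.94, 136.94, 180, 180, 180, 180].

INTERFACE

Orientations are given as a 3x3 rotation matrix whose columns are the frame's x, y, z axes.
In Python, from rig import telemetry, get_image, camera_params, close_job, env gives the robot as it stands.
- The arm moves only by the tool apply_moves, never from a script. Its argument "motion" is a list of rows, each an object of numbers: "tx", "ty", "tz": the shift along the tool's x, y, z in cm; "turn": the turn about the tool's z in degrees; "jaw": the gripper's target within -1 to 1 (fully open at 1, half-way at 0, shut at -1). In form: [{"tx": .., "ty": .., "tz": .., "turn": .., "jaw": ..}, ...]. A call has 1 to 5 rows; each row is the pose to reach, as a shift and turn from the pose measured when the call began, along the tool's axes at that moment; what a row does not reach only later rows make up. A row lasts 1/12 s, in which the tool goes at most 41.7 mm and 7.16 degrees, less where a joint would pass 70% of its speed; a pose out of reach is approached as far as the arm can. A call with a gripper value outside its range is refused whole. The fingers move at their own pace and stop on an object; "squeeze" is the grip in N (left out, the last holds). Time passes only in rows, so rows that repeat a pose let the fingers close. It gives the time, the measured TCP pose, the force and the opening at its end, in the units of the state.
- telemetry.observe(): the state, without advancing time (a new reading comes with each control period).
- get_image(name): name is "scene" or "top" or "wrist"; returns (picture, depth): 400x640x3 uint8, red, green, blue; 400x640 float32, m along the optical axis (not along the pixel's ray), 0 where there is no reading.
- camera_params(name): a dict with "fx", "fy", "cx", "cy" (pixels), "D" ([k1, k2, p1, p2, k3] as OpenCV has them; the pictures are not rectified), "rvec" (rotation vector, rad) and "tvec" (3), from world to camera coordinates, as OpenCV has them. Camera axes: x right, y down, z forward; pixel columns grow to the right and rows downward; lengths in m; the calibration is good to about 2 mm. A picture is of the moment at which its call begins: read the wrist's pose just before it. camera_params takes no time and is no camera call; for the wrist camera it gives the pose at the moment of the call.
- close_job(): hands the job in, once; it reports no verdict.
The state is a dict: "time_s": time; "q": joint angles; "qvel": joint speeds; "joint_efforts": joint torques, N m; "position": TCP position; "tool_rot": TCP orientation; "ft_force": force on the tool from outside, world axes, zero at the start; "wrist_torque": the same for the moment, N m; "grip_width": finger opening in m.
Only numpy, scipy, OpenCV 4.12 (cv2) and the standard library are available. Lean on these libraries where they do the work, as an engineer would, in place of code of your own. Each camera call takes 0.05 s, during which the arm holds its last target. There are 200 camera calls.

## Working session

There is one attempt and no reset: what is moved stays moved. The work goes in short steps, Python scripts to look and compute and a tool call to move; the robot and the scene stay as the last step left them, time stands still between calls to the robot, and variables do not carry over. Pictures are saved under pics/ and viewed, about 8 in all and at most 12, crops included, and the job is handed in when it is done.

Besides the shell and the picture viewer there is one more tool, called as a command line: name --argument value ..., lists and objects as JSON in quotes. apply_moves: Moves the arm, as the interface text tells. Its arguments: {"type":"object","properties":{"motion":{"type":"array"},"squeeze":{"type":"number"}},"required":["motion"]}

```bash
ls && mkdir -p pics && python3 - <<'E'
from rig import *
import cv2,numpy as np
for n in ("scene","top"):
    im,d=get_image(n); cv2.imwrite(f"pics/{n}0.png",im[:,:,::-1]); np.savez(f"pics/{n}0.npz",im=im,d=d)
    p=camera_params(n); print(n,p)
    R=cv2.Rodrigues(np.array(p["rvec"],float))[0]; print(-R.T@np.array(p["tvec"]).ravel(), (d==0).mean())
print(telemetry.observe())
E
```

```text
pics
scene {'fx': 397.59886926309014, 'fy': 397.59886926309014, 'cx': 316.27119442832986, 'cy': 204.31547085702502, 'D': array([-0.02519032,  0.        ,  0.        ,  0.        ,  0.        ]), 'rvec': array([ 0.86627812,  2.35915239, -1.24618472]), 'tvec': array([ 0.2900751 , -0.16781387,  1.56436789])}
[1.13164933 0.8600235  0.73435776] 0.01575390625
top {'fx': 421.62225333472094, 'fy': 421.62225333472094, 'cx': 325.0257234664988, 'cy': 203.12280284070766, 'D': array([-0.05757081,  0.        ,  0.        ,  0.        ,  0.        ]), 'rvec': array([ 2.19867637, -2.16572697,  0.11475729]), 'tvec': array([0.13371896, 0.53598585, 1.22109807])}
[0.42166228 0.15942711 1.26215134] 0.00395703125
{'time_s': 0.1, 'q': array([ 6.18631914e+01,  2.18368766e+01,  7.43798590e+01, -1.19390577e-03,
        8.38588839e+01, -1.23353906e+01]), 'qvel': array([-0.0296732 ,  0.00214029, -0.11990133,  0.00363068,  0.10228022,
       -0.03612578]), 'joint_efforts': array([ 4.68736151e-03, -4.49210465e+01, -2.31656349e+01, -1.11056111e-04,
        3.64318243e-03, -1.84466330e-05]), 'position': array([0.14965054, 0.52899035, 0.24777913]), 'tool_rot': array([[-9.62211786e-01,  2.72301512e-01, -6.04124070e-04],
       [ 2.72302057e-01,  9.62211106e-01, -1.17360986e-03],
       [ 2.61719149e-04, -1.29376547e-03, -9.99999129e-01]]), 'ft_force': array([0.48595223, 0.18452761, 0.37040151]), 'wrist_torque': array([ 0.0054708 , -0.04968193, -0.07898351]), 'grip_width': 0.08538954497121164}
```

View pics/top0.png

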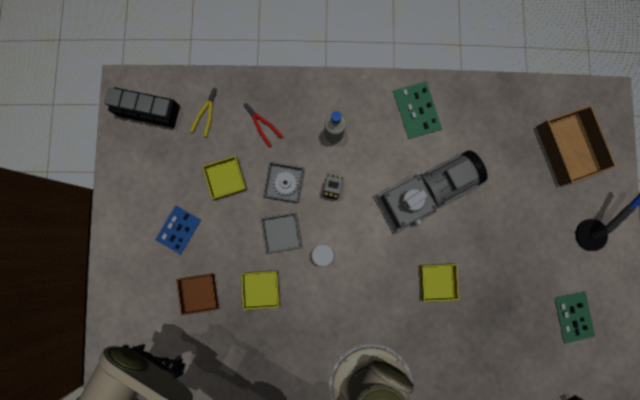

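View pics/scene0.png

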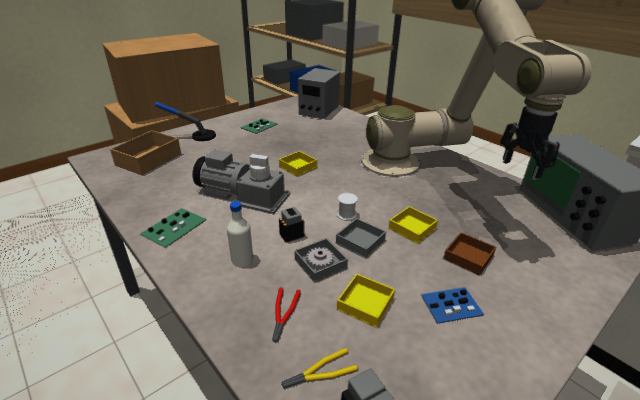

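The top view shows these look-alikes:
- **Grey trays:** the empty one is at (282,233), and the one with the gear is at (285,182).
- **Other tray shapes:** yellow at (225,178), (261,290) and (439,282), and brown at (198,294) and (575,147).
- **Round pale things:** the spool is at (322,256), and the cap with its bar is on the gearbox at (413,197).

I choose the cap at (413,197) and the grey empty tray at (282,233).

```bash
cat > h.py <<'E'
import cv2,numpy as np
from rig import *
def cloud(p,d):
    v,u=np.mgrid[:400,:640]
    K=np.array([[p["fx"],0,p["cx"]],[0,p["fy"],p["cy"]],[0,0,1]])
    n=cv2.undistortPoints(np.stack([u.ravel(),v.ravel()],1).astype(float)[:,None],K,np.array(p["D"]))[:,0]
    c=np.c_[n,np.ones(len(n))]*d.reshape(-1,1)
    R=cv2.Rodrigues(np.array(p["rvec"],float))[0]
    return ((c-np.array(p["tvec"]).ravel())@R).reshape(400,640,3)
def ray(p,uv,z):
    K=np.array([[p["fx"],0,p["cx"]],[0,p["fy"],p["cy"]],[0,0,1]])
    n=cv2.undistortPoints(np.array(uv,float).reshape(-1,1,2),K,np.array(p["D"]))[:,0]
    R=cv2.Rodrigues(np.array(p["rvec"],float))[0]; C=-R.T@np.array(p["tvec"]).ravel()
    r=np.c_[n,np.ones(len(n))]@R
    return (C+r*((z-C[2])/r[:,2])[:,None])[:,:2]
E
python3 - <<'E'
from h import *
f=np.load("pics/top0.npz"); p=camera_params("top"); d=f["d"]; im=f["im"]; P=cloud(p,d)
for n,uv in dict(cap=(413,197),tray=(282,233),gear=(285,182),spool=(322,256),cont=(333,186),bottle=(335,125)).items():
    print(n,P[uv[1],uv[0]].round(3))
def rect(mask,z,box):
    m=np.zeros_like(mask,np.uint8); a,b,c,e=box; m[b:e,a:c]=mask[b:e,a:c]
    q=np.argwhere(m)[:,::-1]; xy=ray(p,q,z).astype(np.float32)
    r=cv2.minAreaRect(xy*1000); print(len(q),r, xy.mean(0))
    return r
rect((P[...,2]>.148),.162,(385,170,440,225))
rect((P[...,2]>.122),.132,(385,170,440,225))
rect((P[...,2]>.022)&(P[...,2]<.05),.034,(255,205,309,262))
rect((P[...,2]>.05),.139,(370,140,500,240))
c=np.hstack([cv2.resize(im[160:240,370:450],(400,400)),cv2.resize(im[195:275,250:330],(400,400))])
cv2.imwrite("pics/c1.png",c[:,:,::-1])
E
```

```text
cap [ 0.542 -0.089  0.159]
tray [0.444 0.268 0.003]
gear [0.594 0.261 0.03 ]
spool [0.38  0.149 0.062]
cont [0.576 0.121 0.091]
bottle [0.738 0.119 0.14 ]
196 ((538.7640991210938, -84.62921905517578), (117.44927978515625, 141.66127014160156), 9.564799308776855) [ 0.53730375 -0.09590232]
430 ((541.957275390625, -91.28434753417969), (120.65200805664062, 145.5242156982422), 9.564794540405273) [ 0.5380922  -0.09751604]
217 ((444.595703125, 268.41436767578125), (103.90803527832031, 104.35028076171875), 10.591153144836426) [0.44598013 0.27078176]
4058 ((565.2068481445312, -151.8061981201172), (346.04571533203125, 256.8068542480469), 88.43124389648438) [ 0.568932   -0.15362887]
```

View pics/c1.png

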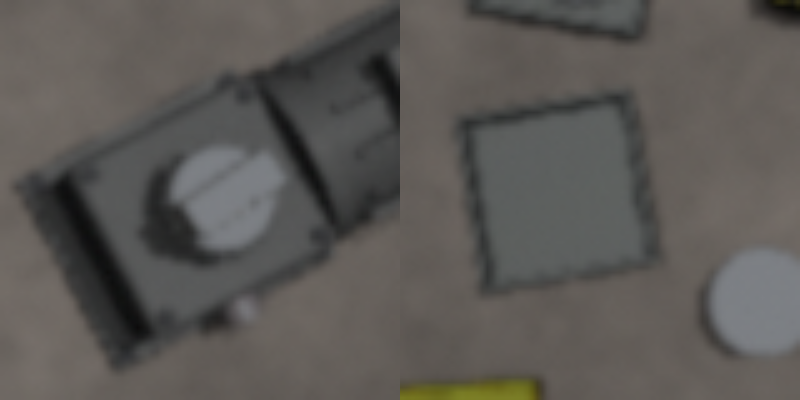

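The crop shows the bar running along the motor axis, from about (408,203) to (426,193) in full-image pixels, so the cap and the empty tray are confirmed. J6 can start near +141°, which leaves about 300° of anticlockwise travel in one grip. I'll make a first combined move to check the axes.

apply_moves --motion '[{"tx": -1.5, "ty": -1.4, "tz": -0.14, "turn": 6.4, "jaw": 1}, {"tx": -3.1, "ty": -2.8, "tz": -0.28, "turn": 12.8, "jaw": 1}, {"tx": -4.7, "ty": -4.2, "tz": -0.42, "turn": 19.2, "jaw": 1}, {"tx": -6.2, "ty": -5.6, "tz": -0.56, "turn": 25.6, "jaw": 1}, {"tx": -7.8, "ty": -7.0, "tz": -0.7, "turn": 32.1, "jaw": 1}]'

```text
time_s: 0.52
position: [0.2058, 0.4394, 0.2546]
tool_rot: [[-0.666, 0.746, -0.001], [0.746, 0.666, -0.002], [-0.001, -0.002, -1.0]]
ft_force: [0.3, 0.1, -0.3]
grip_width: 0.0853
```

apply_moves --motion '[{"tx": -2.1, "ty": -0.4, "tz": -0.14, "turn": 6.4}, {"tx": -4.1, "ty": -0.7, "tz": -0.28, "turn": 12.8}, {"tx": -6.2, "ty": -1.1, "tz": -0.42, "turn": 19.2}, {"tx": -8.2, "ty": -1.4, "tz": -0.56, "turn": 25.6}, {"tx": -10.3, "ty": -1.8, "tz": -0.7, "turn": 32.1}]'

```text
invalid input
```

apply_moves --motion '[{"tx": -1.9, "ty": 0.8, "tz": -0.14, "turn": 6.4}, {"tx": -3.9, "ty": 1.6, "tz": -0.28, "turn": 12.8}, {"tx": -5.8, "ty": 2.4, "tz": -0.42, "turn": 19.2}, {"tx": -7.7, "ty": 3.2, "tz": -0.56, "turn": 25.6}, {"tx": -9.7, "ty": 4.0, "tz": -0.7, "turn": 32.1}]'

```text
invalid input
```

apply_moves --motion '[{"tx": -1.2, "ty": 1.7, "tz": -0.14, "turn": 6.4}, {"tx": -2.4, "ty": 3.4, "tz": -0.28, "turn": 12.8}, {"tx": -3.6, "ty": 5.1, "tz": -0.42, "turn": 19.2}, {"tx": -4.9, "ty": 6.8, "tz": -0.56, "turn": 25.6}, {"tx": -6.1, "ty": 8.5, "tz": -0.7, "turn": 32.1}]'

```text
invalid input
```

apply_moves --motion '[{"tx": -0.1, "ty": 2.1, "tz": -0.14, "turn": 6.4}, {"tx": -0.2, "ty": 4.2, "tz": -0.28, "turn": 12.8}, {"tx": -0.4, "ty": 6.3, "tz": -0.42, "turn": 19.2}, {"tx": -0.5, "ty": 8.4, "tz": -0.56, "turn": 25.6}, {"tx": -0.6, "ty": 10.4, "tz": -0.7, "turn": 32.1}]'

```text
invalid input
```

apply_moves --motion '[{"tx": 1.0, "ty": 1.8, "tz": -0.14, "turn": 6.4}, {"tx": 2.0, "ty": 3.7, "tz": -0.28, "turn": 12.8}, {"tx": 3.0, "ty": 5.5, "tz": -0.42, "turn": 19.2}, {"tx": 4.0, "ty": 7.3, "tz": -0.56, "turn": 25.6}, {"tx": 5.0, "ty": 9.2, "tz": -0.7, "turn": 32.1}]'

```text
invalid input
```

The jaw value is needed in every row.

apply_moves --motion '[{"tx": -2.1, "ty": -0.4, "tz": -0.14, "turn": 6.4, "jaw": 1}, {"tx": -4.1, "ty": -0.7, "tz": -0.28, "turn": 12.8, "jaw": 1}, {"tx": -6.2, "ty": -1.1, "tz": -0.42, "turn": 19.2, "jaw": 1}, {"tx": -8.2, "ty": -1.4, "tz": -0.56, "turn": 25.6, "jaw": 1}, {"tx": -10.3, "ty": -1.8, "tz": -0.7, "turn": 32.1, "jaw": 1}]'

```text
time_s: 0.93
position: [0.2614, 0.3498, 0.2615]
tool_rot: [[-0.163, 0.987, -0.002], [0.987, 0.163, -0.002], [-0.002, -0.002, -1.0]]
ft_force: [0.5, 0.1, -0.1]
grip_width: 0.0856
```

apply_moves --motion '[{"tx": -1.9, "ty": 0.8, "tz": -0.14, "turn": 6.4, "jaw": 1}, {"tx": -3.9, "ty": 1.6, "tz": -0.28, "turn": 12.8, "jaw": 1}, {"tx": -5.8, "ty": 2.4, "tz": -0.42, "turn": 19.2, "jaw": 1}, {"tx": -7.7, "ty": 3.2, "tz": -0.56, "turn": 25.6, "jaw": 1}, {"tx": -9.7, "ty": 4.0, "tz": -0.7, "turn": 32.1, "jaw": 1}]'

```text
time_s: 1.35
position: [0.3169, 0.2597, 0.2685]
tool_rot: [[0.391, 0.92, -0.002], [0.92, -0.391, -0.002], [-0.003, -0.001, -1.0]]
ft_force: [-0.6, -0.5, -0.7]
grip_width: 0.0857
```

apply_moves --motion '[{"tx": -1.2, "ty": 1.7, "tz": -0.14, "turn": 6.4, "jaw": 1}, {"tx": -2.4, "ty": 3.4, "tz": -0.28, "turn": 12.8, "jaw": 1}, {"tx": -3.6, "ty": 5.1, "tz": -0.42, "turn": 19.2, "jaw": 1}, {"tx": -4.9, "ty": 6.8, "tz": -0.56, "turn": 25.6, "jaw": 1}, {"tx": -6.1, "ty": 8.5, "tz": -0.7, "turn": 32.1, "jaw": 1}]'

```text
time_s: 1.77
position: [0.3715, 0.1693, 0.2755]
tool_rot: [[0.824, 0.567, -0.003], [0.567, -0.824, -0.002], [-0.003, 0.0, -1.0]]
ft_force: [-0.2, 0.1, 0.3]
grip_width: 0.0853
```

apply_moves --motion '[{"tx": -0.1, "ty": 2.1, "tz": -0.14, "turn": 6.4, "jaw": 1}, {"tx": -0.2, "ty": 4.2, "tz": -0.28, "turn": 12.8, "jaw": 1}, {"tx": -0.4, "ty": 6.3, "tz": -0.42, "turn": 19.2, "jaw": 1}, {"tx": -0.5, "ty": 8.4, "tz": -0.56, "turn": 25.6, "jaw": 1}, {"tx": -0.6, "ty": 10.4, "tz": -0.7, "turn": 32.1, "jaw": 1}]'

```text
time_s: 2.18
position: [0.4259, 0.0792, 0.2824]
tool_rot: [[0.999, 0.037, -0.003], [0.037, -0.999, -0.002], [-0.003, 0.002, -1.0]]
ft_force: [-1.0, 1.0, 0.4]
grip_width: 0.0852
```

apply_moves --motion '[{"tx": 1.0, "ty": 1.8, "tz": -0.14, "turn": 6.4, "jaw": 1}, {"tx": 2.0, "ty": 3.7, "tz": -0.28, "turn": 12.8, "jaw": 1}, {"tx": 3.0, "ty": 5.5, "tz": -0.42, "turn": 19.2, "jaw": 1}, {"tx": 4.0, "ty": 7.3, "tz": -0.56, "turn": 25.6, "jaw": 1}, {"tx": 5.0, "ty": 9.2, "tz": -0.7, "turn": 32.1, "jaw": 1}]'

```text
time_s: 2.6
position: [0.4795, -0.0117, 0.2892]
tool_rot: [[0.863, -0.504, -0.004], [-0.504, -0.863, -0.002], [-0.002, 0.004, -1.0]]
ft_force: [0.3, 0.4, -0.1]
grip_width: 0.0851
```

apply_moves --motion '[{"tx": 1.8, "ty": 0.8, "tz": -0.1, "turn": 6, "jaw": 1}, {"tx": 3.6, "ty": 1.6, "tz": -0.2, "turn": 12, "jaw": 1}, {"tx": 5.4, "ty": 2.3, "tz": -0.3, "turn": 18, "jaw": 1}, {"tx": 7.2, "ty": 3.0, "tz": -0.4, "turn": 24, "jaw": 1}, {"tx": 9.0, "ty": 3.8, "tz": -0.5, "turn": 30, "jaw": 1}]'

```text
time_s: 3.02
position: [0.5385, -0.0906, 0.2938]
tool_rot: [[0.491, -0.871, -0.005], [-0.871, -0.491, -0.002], [-0.001, 0.005, -1.0]]
ft_force: [1.0, 0.6, -0.6]
grip_width: 0.0854
```

```bash
python3 - <<'E'
from h import *
s=telemetry.observe(); print(s["position"],s["q"])
p=camera_params("wrist"); im,d=get_image("wrist"); np.savez("pics/w1.npz",im=im,d=d,**{k:np.array(v) for k,v in p.items()})
cv2.imwrite("pics/w1.png",im[:,:,::-1]); P=cloud(p,d)
m=((P[...,2]>.15)&(P[...,2]<.175)&(np.hypot(P[...,0]-.54,P[...,1]+.09)<.06)).astype(np.uint8)
n,l,st,c=cv2.connectedComponentsWithStats(m); i=1+st[1:,4].argmax(); 
pts=P[l==i]; print(st[i],np.median(pts[:,2])); 
r=cv2.minAreaRect((ray(p,np.argwhere(l==i)[:,::-1],np.median(pts[:,2]))*1000).astype(np.float32)); print(r)
E
```

```text
[ 0.53850518 -0.09064395  0.29378864] [-21.89555794  19.91294034  69.72836021  -0.1877995   90.5748018
 128.69194263]
[ 307  154   27   59 1312] 0.1611994764074665
((539.99609375, -100.08309936523438), (21.754335403442383, 56.56097412109375), 34.07915496826172)
```

View pics/w1.png

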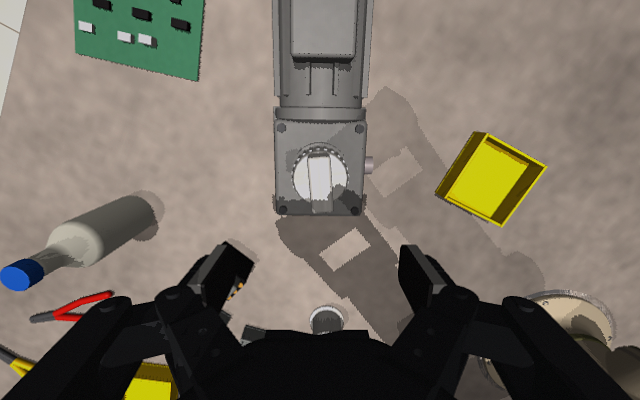

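The wrist view shows the cap at (320,178) with its bar vertical at about (320,180). The bar centre comes out at (0.540, -0.100), top at z 0.161, about 4.7° off from the tool.

apply_moves --motion '[{"tx": 0.5, "ty": 0.15, "tz": 1, "turn": -3, "jaw": 1}, {"tx": 0.9, "ty": 0.3, "tz": 3, "turn": -4.7, "jaw": 1}, {"tx": 0.9, "ty": 0.3, "tz": 6, "turn": -4.7, "jaw": 1}, {"tx": 0.9, "ty": 0.3, "tz": 9, "turn": -4.7, "jaw": 1}, {"tx": 0.9, "ty": 0.3, "tz": 10, "turn": -4.7, "jaw": 1}]'

```text
time_s: 3.48
position: [0.5396, -0.1023, 0.1891]
tool_rot: [[0.554, -0.832, -0.011], [-0.832, -0.554, 0.0], [-0.006, 0.009, -1.0]]
ft_force: [-0.1, -0.2, -0.1]
grip_width: 0.0857
```

```bash
python3 - <<'E'
from h import *
s=telemetry.observe(); R=s["tool_rot"]; print(s["position"],s["q"],env.tip_extent)
p=camera_params("wrist"); im,d=get_image("wrist")
cv2.imwrite("pics/w2.png",im[:,:,::-1]); P=cloud(p,d)
m=((P[...,2]>.15)&(P[...,2]<.175)&(np.hypot(P[...,0]-.54,P[...,1]+.1)<.035)).astype(np.uint8)
n,l,st,c=cv2.connectedComponentsWithStats(m); i=1+st[1:,4].argmax(); 
z=np.median(P[l==i][:,2]); r=cv2.minAreaRect((ray(p,np.argwhere(l==i)[:,::-1],z)*1000).astype(np.float32)); print(st[i],z,r)
print("tool x deg",np.degrees(np.arctan2(R[1,0],R[0,0])),"to bar in tool cm",100*R.T@(np.array([*np.array(r[0])/1000,.153])-s["position"]))
E
```

```text
[ 0.53961818 -0.10227906  0.18908791] [-22.97901111  24.82694402  79.75242773  -0.2453897   75.98453474
 123.4250597 ] 0.017
[ 297  196   37   88 3103] 0.16121045532827147 ((540.5867919921875, -100.92454528808594), (21.556528091430664, 57.470703125), 33.54560852050781)
tool x deg -56.34497931080942 to bar in tool cm [-0.03765787 -0.18774244  3.60755313]
```

View pics/w2.png

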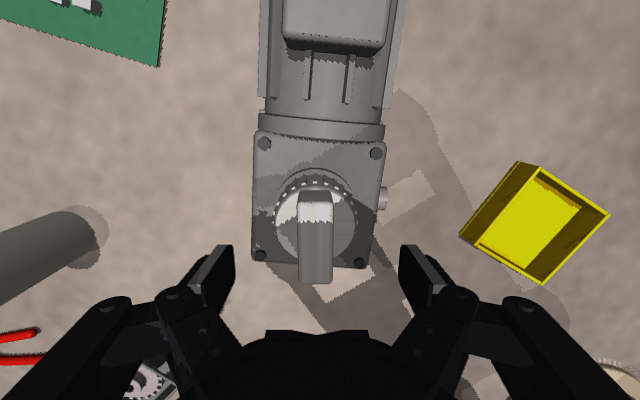

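The bar is centred between the open pads (bar at column 317, pads at 217 and 417) and aligned. I'll go down and grip.

apply_moves --motion '[{"tx": 0, "ty": -0.15, "tz": 1.2, "turn": 0, "jaw": 1}, {"tx": 0, "ty": -0.15, "tz": 2.4, "turn": 0, "jaw": 1}, {"tx": 0, "ty": -0.15, "tz": 3.2, "turn": 0, "jaw": 1}, {"tx": 0, "ty": -0.15, "tz": 3.6, "turn": 0, "jaw": 1}, {"tx": 0, "ty": -0.15, "tz": 3.6, "turn": 0, "jaw": 0}]' --squeeze 60

```text
time_s: 3.95
position: [0.5403, -0.1013, 0.1526]
tool_rot: [[0.554, -0.832, -0.012], [-0.832, -0.554, 0.001], [-0.007, 0.01, -1.0]]
ft_force: [-0.2, 0.8, 0.4]
grip_width: 0.0754
```

apply_moves --motion '[{"tx": 0, "ty": 0, "tz": 0, "turn": 0, "jaw": -0.5}, {"tx": 0, "ty": 0, "tz": 0, "turn": 0, "jaw": -1}, {"tx": 0, "ty": 0, "tz": 0, "turn": 0, "jaw": -1}, {"tx": 0, "ty": 0, "tz": 0, "turn": 0, "jaw": -1}, {"tx": 0, "ty": 0, "tz": 0, "turn": 0, "jaw": -1}]'

```text
time_s: 4.37
position: [0.5405, -0.1014, 0.1532]
tool_rot: [[0.554, -0.832, -0.011], [-0.832, -0.554, 0.0], [-0.007, 0.009, -1.0]]
ft_force: [-0.8, -0.2, 3.7]
grip_width: 0.0213
```

apply_moves --motion '[{"tx": 0, "ty": 0, "tz": -0.03, "turn": -5, "jaw": -1}, {"tx": 0, "ty": 0, "tz": -0.07, "turn": -11, "jaw": -1}, {"tx": 0, "ty": 0, "tz": -0.11, "turn": -17, "jaw": -1}, {"tx": 0, "ty": 0, "tz": -0.16, "turn": -24, "jaw": -1}, {"tx": 0, "ty": 0, "tz": -0.2, "turn": -30, "jaw": -1}]'

```text
time_s: 4.78
position: [0.5406, -0.1013, 0.1551]
tool_rot: [[0.899, -0.438, -0.011], [-0.438, -0.899, 0.001], [-0.01, 0.004, -1.0]]
ft_force: [2.4, 1.5, -1.4]
grip_width: 0.021
```

apply_moves --motion '[{"tx": 0, "ty": 0, "tz": -0.05, "turn": -7, "jaw": -1}, {"tx": 0, "ty": 0, "tz": -0.09, "turn": -14, "jaw": -1}, {"tx": 0, "ty": 0, "tz": -0.14, "turn": -21, "jaw": -1}, {"tx": 0, "ty": 0, "tz": -0.19, "turn": -28, "jaw": -1}, {"tx": 0, "ty": 0, "tz": -0.23, "turn": -35, "jaw": -1}]'

```text
time_s: 5.2
position: [0.5415, -0.1001, 0.1574]
tool_rot: [[0.987, 0.162, -0.009], [0.162, -0.987, 0.003], [-0.008, -0.005, -1.0]]
ft_force: [3.9, 7.7, -1.7]
grip_width: 0.0207
```

apply_moves --motion '[{"tx": 0, "ty": 0, "tz": -0.05, "turn": -7, "jaw": -1}, {"tx": 0, "ty": 0, "tz": -0.09, "turn": -14, "jaw": -1}, {"tx": 0, "ty": 0, "tz": -0.14, "turn": -21, "jaw": -1}, {"tx": 0, "ty": 0, "tz": -0.19, "turn": -28, "jaw": -1}, {"tx": 0, "ty": 0, "tz": -0.23, "turn": -35, "jaw": -1}]'

```text
time_s: 5.62
position: [0.5412, -0.0984, 0.1594]
tool_rot: [[0.711, 0.703, -0.01], [0.703, -0.711, 0.007], [-0.002, -0.012, -1.0]]
ft_force: [1.1, 7.9, -2.3]
grip_width: 0.021
```

apply_moves --motion '[{"tx": 0, "ty": 0, "tz": -0.05, "turn": -7, "jaw": -1}, {"tx": 0, "ty": 0, "tz": -0.09, "turn": -14, "jaw": -1}, {"tx": 0, "ty": 0, "tz": -0.14, "turn": -21, "jaw": -1}, {"tx": 0, "ty": 0, "tz": -0.19, "turn": -28, "jaw": -1}, {"tx": 0, "ty": 0, "tz": -0.23, "turn": -35, "jaw": -1}]'

```text
time_s: 6.03
position: [0.5402, -0.0973, 0.1614]
tool_rot: [[0.173, 0.985, -0.013], [0.985, -0.173, 0.01], [0.008, -0.014, -1.0]]
ft_force: [-5.2, 4.9, 3.9]
grip_width: 0.0209
```

apply_moves --motion '[{"tx": 0, "ty": 0, "tz": -0.05, "turn": -7, "jaw": -1}, {"tx": 0, "ty": 0, "tz": -0.1, "turn": -14, "jaw": -1}, {"tx": 0, "ty": 0, "tz": -0.15, "turn": -21, "jaw": -1}, {"tx": 0, "ty": 0, "tz": -0.2, "turn": -28, "jaw": -1}, {"tx": 0, "ty": 0, "tz": -0.25, "turn": -35, "jaw": -1}]'

```text
time_s: 6.45
position: [0.5389, -0.0968, 0.1638]
tool_rot: [[-0.428, 0.904, -0.016], [0.904, 0.428, 0.011], [0.017, -0.01, -1.0]]
ft_force: [-6.4, 2.5, 3.7]
grip_width: 0.0211
```

apply_moves --motion '[{"tx": 0, "ty": 0, "tz": -0.05, "turn": -7, "jaw": -1}, {"tx": 0, "ty": 0, "tz": -0.1, "turn": -14, "jaw": -1}, {"tx": 0, "ty": 0, "tz": -0.15, "turn": -21, "jaw": -1}, {"tx": 0, "ty": 0, "tz": -0.2, "turn": -28, "jaw": -1}, {"tx": 0, "ty": 0, "tz": -0.25, "turn": -35, "jaw": -1}]'

```text
time_s: 6.87
position: [0.5377, -0.097, 0.1664]
tool_rot: [[-0.872, 0.489, -0.02], [0.489, 0.872, 0.011], [0.023, -0.0, -1.0]]
ft_force: [-7.0, -1.9, 2.5]
grip_width: 0.0211
```

apply_moves --motion '[{"tx": 0, "ty": 0, "tz": -0.05, "turn": -7, "jaw": -1}, {"tx": 0, "ty": 0, "tz": -0.1, "turn": -14, "jaw": -1}, {"tx": 0, "ty": 0, "tz": -0.14, "turn": -21, "jaw": -1}, {"tx": 0, "ty": 0, "tz": -0.19, "turn": -28, "jaw": -1}, {"tx": 0, "ty": 0, "tz": -0.24, "turn": -35, "jaw": -1}]'

```text
time_s: 7.28
position: [0.5367, -0.098, 0.169]
tool_rot: [[-0.994, -0.105, -0.023], [-0.105, 0.994, 0.008], [0.022, 0.011, -1.0]]
ft_force: [-5.5, -5.6, 2.1]
grip_width: 0.0212
```

apply_moves --motion '[{"tx": 0, "ty": 0, "tz": -0.05, "turn": -7, "jaw": -1}, {"tx": 0, "ty": 0, "tz": -0.1, "turn": -14, "jaw": -1}, {"tx": 0, "ty": 0, "tz": -0.14, "turn": -21, "jaw": -1}, {"tx": 0, "ty": 0, "tz": -0.19, "turn": -28, "jaw": -1}, {"tx": 0, "ty": 0, "tz": -0.22, "turn": -32, "jaw": -1}]'

```text
time_s: 7.7
position: [0.5367, -0.0993, 0.1715]
tool_rot: [[-0.784, -0.62, -0.023], [-0.62, 0.784, 0.006], [0.014, 0.018, -1.0]]
ft_force: [-1.7, -7.0, -0.1]
grip_width: 0.021
```

```bash
python3 - <<'E'
from h import *
s=telemetry.observe(); print(s["position"],s["q"],s["ft_force"],s["wrist_torque"])
im,d=get_image("wrist"); cv2.imwrite("pics/w3.png",im[:,:,::-1])
E
```

```text
[ 0.53665386 -0.09928948  0.17147299] [ -22.82148035   25.80009928   81.329312     -0.21534334   74.1839812
 -151.10885898] [-1.73155827 -6.98950271 -0.12482836] [-1.33804756  0.20941089 -0.1394204 ]
```

View pics/w3.png

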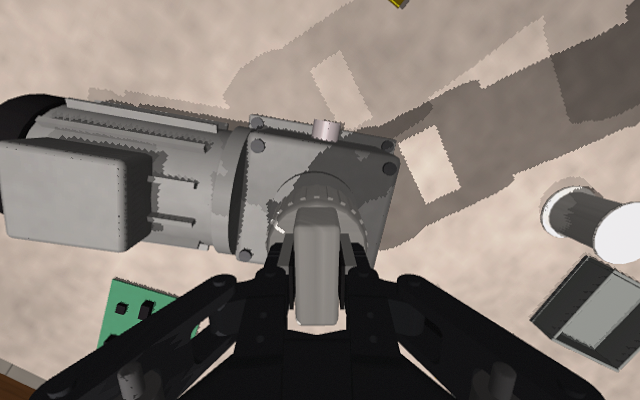

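The bar at (317,265) is still square in the pads. The turn is 4.79 rad and the rise 18 mm, which matches the thread, so the cap should be free. I'll lift gently.

apply_moves --motion '[{"tx": 0, "ty": 0, "tz": -0.2, "turn": 0, "jaw": -1}, {"tx": 0, "ty": 0, "tz": -0.4, "turn": 0, "jaw": -1}, {"tx": 0, "ty": 0, "tz": -0.6, "turn": 0, "jaw": -1}, {"tx": 0, "ty": 0, "tz": -0.8, "turn": 0, "jaw": -1}, {"tx": 0, "ty": 0, "tz": -1.0, "turn": 0, "jaw": -1}]'

```text
time_s: 8.17
position: [0.5369, -0.0991, 0.1817]
tool_rot: [[-0.783, -0.622, -0.022], [-0.622, 0.783, 0.006], [0.014, 0.019, -1.0]]
ft_force: [-0.5, -0.7, -1.9]
grip_width: 0.0212
```

apply_moves --motion '[{"tx": 0, "ty": 0, "tz": -0.6, "turn": 0, "jaw": -1}, {"tx": 0, "ty": 0, "tz": -1.2, "turn": 0, "jaw": -1}, {"tx": 0, "ty": 0, "tz": -1.8, "turn": 0, "jaw": -1}, {"tx": 0, "ty": 0, "tz": -2.4, "turn": 0, "jaw": -1}, {"tx": 0, "ty": 0, "tz": -3.0, "turn": 0, "jaw": -1}]'

```text
time_s: 8.58
position: [0.5376, -0.0992, 0.2125]
tool_rot: [[-0.783, -0.622, -0.022], [-0.622, 0.783, 0.006], [0.014, 0.018, -1.0]]
ft_force: [-0.5, -0.4, -1.0]
grip_width: 0.0208
```

The cap has come off, 59 mm above its seat with only its weight on the wrist. I'll carry it to the empty tray.

apply_moves --motion '[{"tx": -0.5, "ty": 1.2, "tz": -0.8, "turn": 0, "jaw": -1}, {"tx": -1.3, "ty": 3.0, "tz": -1.6, "turn": 0, "jaw": -1}, {"tx": -2.4, "ty": 5.4, "tz": -2, "turn": 0, "jaw": -1}, {"tx": -3.5, "ty": 7.9, "tz": -2, "turn": 0, "jaw": -1}, {"tx": -4.6, "ty": 10.4, "tz": -2, "turn": 0, "jaw": -1}]'

```text
time_s: 9.0
position: [0.5088, 0.0123, 0.2347]
tool_rot: [[-0.783, -0.622, -0.021], [-0.622, 0.783, 0.006], [0.013, 0.018, -1.0]]
ft_force: [0.9, 0.7, -1.9]
grip_width: 0.021
```

apply_moves --motion '[{"tx": -1.1, "ty": 2.5, "tz": 0, "turn": 0, "jaw": -1}, {"tx": -2.2, "ty": 5.0, "tz": 0, "turn": 0, "jaw": -1}, {"tx": -3.3, "ty": 7.5, "tz": 0, "turn": 0, "jaw": -1}, {"tx": -4.4, "ty": 10.0, "tz": 0, "turn": 0, "jaw": -1}, {"tx": -5.5, "ty": 12.5, "tz": 0, "turn": 0, "jaw": -1}]'

```text
time_s: 9.42
position: [0.4731, 0.1461, 0.2369]
tool_rot: [[-0.783, -0.622, -0.021], [-0.622, 0.783, 0.006], [0.012, 0.018, -1.0]]
ft_force: [1.0, 0.5, -1.4]
grip_width: 0.0211
```

apply_moves --motion '[{"tx": -1.1, "ty": 2.5, "tz": 0, "turn": 0, "jaw": -1}, {"tx": -2.2, "ty": 5.0, "tz": 0, "turn": 0, "jaw": -1}, {"tx": -3.3, "ty": 7.5, "tz": 0, "turn": 0, "jaw": -1}, {"tx": -4.4, "ty": 10.0, "tz": 0, "turn": 0, "jaw": -1}, {"tx": -5.1, "ty": 11.5, "tz": 0, "turn": 0, "jaw": -1}]'

```text
time_s: 9.83
position: [0.4399, 0.2705, 0.2391]
tool_rot: [[-0.782, -0.623, -0.021], [-0.624, 0.782, 0.007], [0.012, 0.018, -1.0]]
ft_force: [-0.3, -0.4, -1.5]
grip_width: 0.0211
```

```bash
python3 - <<'E'
from h import *
s=telemetry.observe(); R=s["tool_rot"]; print(s["position"],R.round(4),s["q"],s["grip_width"],s["ft_force"])
a=s["position"]-.0025*R[:,0]
print(100*R.T@(np.array([.4446,.2684,.064])-a))
im,d=get_image("scene"); im2,d2=get_image("wrist")
cv2.imwrite("pics/s4.png",np.hstack([cv2.resize(im[120:300,220:500],(500,320)),cv2.resize(im2,(300,188)).repeat(1,0) if 0 else cv2.copyMakeBorder(cv2.resize(im2,(300,188)),0,132,0,0,0)])[:,:,::-1])
E
```

```text
[0.4398872  0.27047118 0.23907093] [[-0.7817 -0.6234 -0.0206]
 [-0.6236  0.7817  0.0071]
 [ 0.0116  0.0184 -0.9998]] [  18.07261387   19.18327513   80.03422232    0.7617602    81.77597832
 -110.61953566] 0.02105580548357285 [-0.27631859 -0.40218342 -1.4771106 ]
[-0.19261827 -0.77769383 17.49178672]
```

View pics/s4.png

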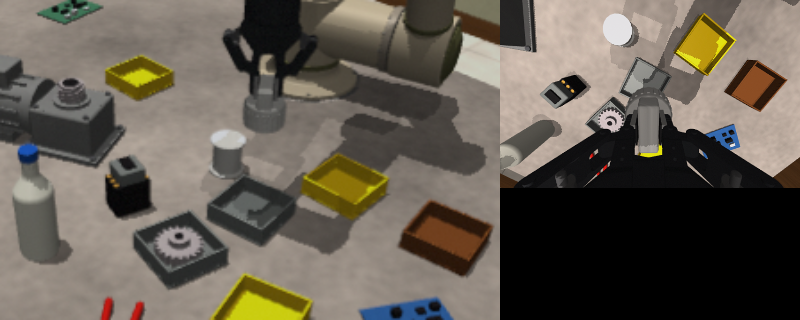

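The cap hangs upright at crop (265,112), and the bare neck shows at (72,90). The empty tray sits below it at (252,210), and the bystanders haven't moved. I'll lower it.

apply_moves --motion '[{"tx": -0.2, "ty": -0.4, "tz": 2, "turn": 0, "jaw": -1}, {"tx": -0.2, "ty": -0.8, "tz": 5, "turn": 0, "jaw": -1}, {"tx": -0.2, "ty": -0.8, "tz": 8, "turn": 0, "jaw": -1}, {"tx": -0.2, "ty": -0.8, "tz": 11, "turn": 0, "jaw": -1}, {"tx": -0.2, "ty": -0.8, "tz": 13, "turn": 0, "jaw": -1}]'

```text
time_s: 10.35
position: [0.4431, 0.2653, 0.1068]
tool_rot: [[-0.781, -0.624, -0.023], [-0.624, 0.781, 0.006], [0.014, 0.019, -1.0]]
ft_force: [1.0, 0.4, -1.7]
grip_width: 0.0209
```

apply_moves --motion '[{"tx": 0, "ty": 0, "tz": 1, "turn": 0, "jaw": -1}, {"tx": 0, "ty": 0, "tz": 2, "turn": 0, "jaw": -1}, {"tx": 0, "ty": 0, "tz": 3, "turn": 0, "jaw": -1}, {"tx": 0, "ty": 0, "tz": 3.5, "turn": 0, "jaw": -1}, {"tx": 0, "ty": 0, "tz": 3.8, "turn": 0, "jaw": -1}]'

```text
time_s: 10.77
position: [0.4422, 0.2651, 0.0686]
tool_rot: [[-0.781, -0.624, -0.023], [-0.624, 0.781, 0.006], [0.015, 0.019, -1.0]]
ft_force: [0.4, 0.1, -1.8]
grip_width: 0.0206
```

```bash
python3 - <<'E'
from h import *
s=telemetry.observe(); R=s["tool_rot"]; print(s["position"],R[:,2],s["ft_force"])
a=s["position"]-.0025*R[:,0]
print(100*R.T@(np.array([.4446,.2684,.062])-a))
E
```

```text
[0.44218202 0.26510149 0.06862089] [-0.02349647  0.00582311 -0.99970696] [ 0.43283039  0.08969453 -1.75154438]
[-0.1545007   0.09417108  0.65813406]
```

apply_moves --motion '[{"tx": 0, "ty": 0, "tz": 0.15, "turn": 0, "jaw": -1}, {"tx": 0, "ty": 0, "tz": 0.3, "turn": 0, "jaw": -1}, {"tx": 0, "ty": 0, "tz": 0.4, "turn": 0, "jaw": -1}, {"tx": 0, "ty": 0, "tz": 0.5, "turn": 0, "jaw": -1}, {"tx": 0, "ty": 0, "tz": 0.55, "turn": 0, "jaw": -1}]'

```text
time_s: 11.18
position: [0.4421, 0.2651, 0.0633]
tool_rot: [[-0.781, -0.624, -0.023], [-0.624, 0.781, 0.006], [0.014, 0.019, -1.0]]
ft_force: [-0.5, 0.4, -0.9]
grip_width: 0.0212
```

apply_moves --motion '[{"tx": 0, "ty": 0, "tz": 0.05, "turn": 0, "jaw": -1}, {"tx": 0, "ty": 0, "tz": 0.1, "turn": 0, "jaw": -1}, {"tx": 0, "ty": 0, "tz": 0.1, "turn": 0, "jaw": -1}]'

```text
time_s: 11.43
position: [0.4421, 0.2652, 0.0628]
tool_rot: [[-0.781, -0.624, -0.023], [-0.624, 0.781, 0.006], [0.014, 0.019, -1.0]]
ft_force: [-2.2, -0.7, 3.6]
grip_width: 0.021
```

apply_moves --motion '[{"tx": 0, "ty": 0, "tz": 0.05, "turn": 0, "jaw": -1}, {"tx": 0, "ty": 0, "tz": 0.1, "turn": 0, "jaw": -1}, {"tx": 0, "ty": 0, "tz": 0.1, "turn": 0, "jaw": -1}]'

```text
time_s: 11.68
position: [0.4421, 0.2652, 0.0627]
tool_rot: [[-0.781, -0.624, -0.022], [-0.624, 0.781, 0.006], [0.013, 0.018, -1.0]]
ft_force: [-4.1, -3.1, 10.4]
grip_width: 0.021
```

Seated: 10 N on the floor. I'll open the jaws slowly in place, then retreat upwards.

apply_moves --motion '[{"tx": 0, "ty": 0, "tz": 0, "turn": 0, "jaw": -0.4}, {"tx": 0, "ty": 0, "tz": 0, "turn": 0, "jaw": -0.2}, {"tx": 0, "ty": 0, "tz": 0, "turn": 0, "jaw": 0}, {"tx": 0, "ty": 0, "tz": 0, "turn": 0, "jaw": 0.3}, {"tx": 0, "ty": 0, "tz": 0, "turn": 0, "jaw": 0.5}]' --squeeze 20

```text
time_s: 12.1
position: [0.4421, 0.2652, 0.0625]
tool_rot: [[-0.781, -0.624, -0.022], [-0.624, 0.781, 0.006], [0.014, 0.019, -1.0]]
ft_force: [-0.0, -0.6, -0.5]
grip_width: 0.0634
```

apply_moves --motion '[{"tx": 0, "ty": 0, "tz": 0, "turn": 0, "jaw": 0.6}, {"tx": 0, "ty": 0, "tz": -0.5, "turn": 0, "jaw": 0.6}, {"tx": 0, "ty": 0, "tz": -1.5, "turn": 0, "jaw": 0.6}, {"tx": 0, "ty": 0, "tz": -3, "turn": 0, "jaw": 0.6}, {"tx": 0, "ty": 0, "tz": -5, "turn": 0, "jaw": 0.6}]'

```text
time_s: 12.52
position: [0.4427, 0.2647, 0.1125]
tool_rot: [[-0.781, -0.624, -0.024], [-0.624, 0.781, 0.005], [0.016, 0.019, -1.0]]
ft_force: [-0.5, -1.1, -0.4]
grip_width: 0.0682
```

apply_moves --motion '[{"tx": 0, "ty": 0, "tz": -3, "turn": 0, "jaw": 0.6}, {"tx": 0, "ty": 0, "tz": -6, "turn": 0, "jaw": 0.6}, {"tx": 0, "ty": 0, "tz": -9, "turn": 0, "jaw": 0.6}, {"tx": 0, "ty": 0, "tz": -12, "turn": 0, "jaw": 0.6}, {"tx": 0, "ty": 0, "tz": -12, "turn": 0, "jaw": 0.6}]'

```text
time_s: 12.93
position: [0.4473, 0.2647, 0.2385]
tool_rot: [[-0.781, -0.624, -0.014], [-0.624, 0.781, 0.009], [0.006, 0.016, -1.0]]
ft_force: [-0.5, -0.8, -0.1]
grip_width: 0.0683
```

```bash
python3 - <<'E'
from h import *
s=telemetry.observe(); print(s["time_s"],s["position"],s["ft_force"])
p=camera_params("wrist"); im2,d2=get_image("wrist"); P=cloud(p,d2)
near=np.hypot(P[...,0]-.4446,P[...,1]-.2684)<.05
for lo,hi in((.06,.085),(.034,.055)):
    q=P[near&(P[...,2]>lo)&(P[...,2]<hi)]; A=np.c_[q[:,:2]-q[:,:2].mean(0),np.ones(len(q))]; print(len(q),q.mean(0),np.median(q[:,2]),"slope deg",np.degrees(np.linalg.lstsq(A,q[:,2],rcond=None)[0][:2]))
im,d=get_image("scene")
cv2.imwrite("pics/s5.png",np.vstack([cv2.resize(im[120:300,180:500],(640,360)),cv2.resize(im2[60:340],(640,230))])[:,:,::-1])
E
```

```text
12.9333 [0.44731146 0.26465502 0.23847099] [-0.50501157 -0.80258632 -0.11062739]
1009 [0.44255137 0.26636679 0.07008958] 0.07030664084368352 slope deg [0.81327843 0.47583063]
1071 [0.44139709 0.26464788 0.0401762 ] 0.04029428084617066 slope deg [ 0.09215227 -0.14829217]
```

View pics/s5.png

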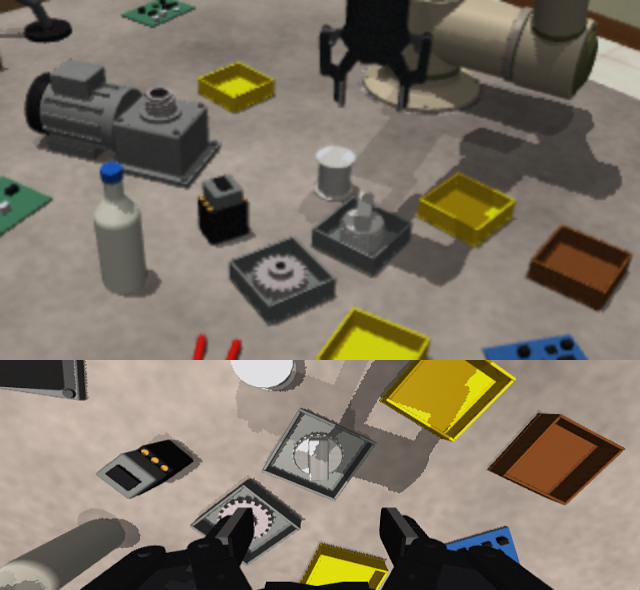

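The cap stands upright in the middle of the empty tray, at (363,225) in the scene crop. The bar top is at z 0.070 and the skirt top at 0.040, level, so it is flat on the floor. The bystanders are where they were. Handing in.

```bash
python3 -c "
from rig import close_job
print(close_job())"
```

```text
the job is handed in; nothing more can be done
None
```

The cap is unscrewed and sitting in the empty grey tray, flat on the floor with its grip bar up, and the job is handed in at about 13 s.

- **Unscrewing:** I did it in one grip, not several, because the last joint had enough range. The cap turned about 4.8 rad anticlockwise and rose 18 mm, which matches the thread, and then lifted off with only its weight on the wrist. The largest wrist force I saw reported was about 12 N.
- **Placing:** I lowered the cap until it pressed on the tray floor with about 10 N, then opened the jaws and backed straight up.
- **Last checks:** The bar top was at z = 70 mm (expected 71) and the skirt top at 40 mm (expected 41). The skirt's slope was about 0.2°. The bar-top fit gave about 0.9°, which I put down to noise on a small face. The cap is about 3 mm off the tray's centre.
- **Bystanders:** In the last picture the bottle, contactor, spool and gear wheel were standing as before. I judged that by eye and did not measure it. The gripper is clear of everything.
- **Small disagreement:** My grip was about 2.5 mm off the cap's axis, so the tool moved in a small circle while turning. That only caused side forces up to about 9 N.

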